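# Seat the photometer's cell cap and hold it home for the reading

### The job

Start a reading on the bench photometer: press its three keys right down one at a time, letting each come back up, first the round key, then the square key, then the long bar key. Then turn the knurled metal cap, which sits proud on its well (clockwise seen from above is the short way), until its hidden keyways drop over the pins inside, and push it down against the spring until it is fully home on its seat. Finish while still holding the cap pressed home (do not let go of it), and leave the beaker, jar and tray beside the instrument undisturbed.

Things in the scene. Friction and masses are not known exactly. Their poses are not given: they have to be found in the camera images.
- photometer: Bench photometer: a fixed white box, 240 (x) by 300 (y) by 75 mm high. Origin: centre of its underside, on the bench; x points from the key edge to the back, z up. On top: a row of three black keys along y, 75 mm before the centre, 60 mm apart, their order differing each time; behind it the well with the knurled cap, at x +40, y +60 mm; a flat display.
- well_seat (a point): On the vertical axis of the well, on top of its flat metal seat ring (62 mm wide, 4 mm thick, on the housing; 79 mm above the bench). Axes as the photometer's. The cap's rim meets this ring when home. In the well a spigot (30 mm wide) carries three hidden pins and a spring plunger, which takes 4.5 N to start and 9 N to push down the last 7 mm; let go, the cap springs back up by those 7 mm.
- cap: Loose knurled aluminium cap on the well: a round cup, 52 mm in diameter (53.5 over the knurls), 36 mm high, closed flat top, 0.13 to 0.21 kg, 1.8 mm radial play on the spigot. Origin: centre of its lower rim, z up. At the start the rim is 12 mm above the seat, the cap resting on the three hidden pins. Lined up, it sinks 5 mm freely (and cannot turn any more), then 7 mm against the spring.
- cap_top (a point): Centre of the cap's flat top, 36 mm above its origin; a low 10 mm rib on it lies along the cap's x axis. Inside are three keyways 120 degrees apart; all three meet the pins after a clockwise turn (seen from above) of 20 to 75 degrees from the start, the amount unseen and different each time. The window in which it can drop is about 0.2 rad wide; it turns easily, with only friction.
- key_round (a joint): The round black key, 22 mm in diameter. Standing at rest its top is 13 mm above the housing top; travel 5 mm straight down, springs back up; starts to move at about 1.8 N, fully down at about 4.8 N. Value in m: 0 up, 0.005 fully down.
- key_round_top (a point): The round key's top. Origin at the centre of the key's top face; z up.
- key_square (a joint): The square black key, 20 by 20 mm. Standing at rest its top is 13 mm above the housing top; travel 5 mm straight down, springs back up; starts to move at about 1.8 N, fully down at about 4.8 N. Value in m: 0 up, 0.005 fully down.
- key_square_top (a point): The square key's top. Origin at the centre of the key's top face; z up.
- key_bar (a joint): The long bar-shaped black key, 30 mm (along the photometer's x) by 11 mm. Standing at rest its top is 13 mm above the housing top; travel 5 mm straight down, springs back up; starts to move at about 1.8 N, fully down at about 4.8 N. Value in m: 0 up, 0.005 fully down.
- key_bar_top (a point): The bar key's top. Origin at the centre of the key's top face; z up.
- beaker: A loose glass beaker, 70 mm in diameter, 90 mm high, standing on the bench on the photometer's +y side. Origin at the centre of its underside. Leave alone.
- reagent: A loose amber jar with a white cap, 60 mm in diameter, 130 mm high, standing on the bench on the photometer's -y side. Origin at the centre of its underside. Leave alone.
- cuvette_tray: A loose grey divided tray, 100 by 70 by 35 mm high, on the bench on the photometer's -y side, nearer the robot than the jar. Origin at the centre of its underside. Leave alone.

How it is judged:
On the way, in this order (a step that is already met when the one before it is completed fails the run):
1. round key pressed down, alone, the cap still up (value of joint key_round above 0.0033 m and value of joint each of key_square, key_bar below 0.0015 m and z of cap in the frame of well_seat above 0.009 m), for 0.05 s.
2. square key pressed down, alone, the cap still up (value of joint key_square above 0.0033 m and value of joint each of key_round, key_bar below 0.0015 m and z of cap in the frame of well_seat above 0.009 m), for 0.05 s.
3. bar key pressed down, alone, the cap still up (value of joint key_bar above 0.0033 m and value of joint each of key_round, key_square below 0.0015 m and z of cap in the frame of well_seat above 0.009 m), for 0.05 s.
4. all keys back up and the cap's keyways dropped over the pins (cap at least 4 mm below its starting height) (value of joint each of key_round, key_square, key_bar below 0.0015 m and z of cap in the frame of well_seat below 0.008 m and angle between cap's own z axis and vertical below 0.1 rad), for 0.1 s.
At the end, for the whole second after the job is handed in: The cap is fully home: its lower rim within 2.5 mm of the seat, centred within 4 mm and level within 0.06 rad, and the fingers are still on it, pressing with more than 3 N against the spring; all keys are up (z of cap in the frame of well_seat below 0.0025 m and horizontal distance between cap and well_seat below 0.004 m and angle between cap's own z axis and vertical below 0.06 rad and contact force between the fingers and cap above 3 N and value of joint each of key_round, key_square, key_bar below 0.0015 m); the arm keeps its last pose, push and grip.
It fails at once if two keys held down at once (value of joint each of key_round, key_square above 0.002 m or value of joint each of key_round, key_bar above 0.002 m or value of joint each of key_square, key_bar above 0.002 m).
It fails at once if the beaker shifted more than 20 mm or tipped (distance of beaker from where it was at the start of the episode above 0.02 m or angle between beaker's own z axis and vertical above 0.3 rad).
It fails at once if the reagent jar shifted more than 20 mm or tipped (distance of reagent from where it was at the start of the episode above 0.02 m or angle between reagent's own z axis and vertical above 0.3 rad).
It fails at once if the cuvette tray shifted more than 20 mm or tipped (distance of cuvette_tray from where it was at the start of the episode above 0.02 m or angle between cuvette_tray's own z axis and vertical above 0.3 rad).
It also fails if it takes over 54 s, if anything falls off the work surface, if the arm or the gripper's body presses on something with over 40 N, if the wrist force passes 120 N, or if a joint passes its speed limit or range.

### The arm

A 6-joint arm with a two-finger parallel gripper is mounted at the origin on the work surface. World frame = base frame: x ahead of the robot, y to its left, z up, the work surface at z = 0. Lengths are in m, angles in rad, forces in N, time in s.
With the tool pointing down it reaches from about 0.35 to 0.85 m from the base axis. Payload 8.1 kg.
Tool frame: the origin (TCP) lies on the centre line of the jaws, within the pads' length; the fingertips stand 22 mm ahead of it and the grasp point (between the pads) lies 3 mm ahead of it; z points along the fingers, y is the line along which they close (so a half turn about z gives the same grasp; the last joint's range is limited). The gripper opens to 93 mm and grips with 3 to 60 N. Pads are 15 mm wide; open, the fingers measure 128 mm over their backs; the gripper's body (75 mm by 188 mm) begins 65 mm behind the grasp point.
Start: joints at [1.068, 0.13, 1.488, -0, 1.523, -0.085], TCP at [0.243, 0.548, 0.241] pointing down, gripper open.
Joint ranges: [-2.96, 2.96], [-0.89, 2.26], [0.02, 2.5], [-1.34, 4.48], [0, 2.73], [-2.66, 2.66]. Speed limits (rad/s): [2.39, 2.39, 2.79, 3.14, 3.14, 3.14].

### API

Orientations are given as a rotation vector (axis times angle).
In Python, from plant import robot, read_camera gives the robot as it stands (robot), with the cameras as plain functions.
- The arm moves only by the shell command python3 inch.py 'ROWS' [FORCE]. ROWS is a JSON list that holds a single list of rows (three levels of brackets), with 1 to 20 rows, each of 5 numbers: the finger opening in m, then dx, dy, dz in m, then a turn about the tool's z in rad; each row shifts and turns the commanded pose from where the row before left it, along the tool's axes as they then stand; what a row does not reach is not made up. A row lasts 1/10 s, in which the tool goes at most 0.05 m and 0.15 rad, less where a joint would pass 70% of its speed; a pose out of reach is approached as far as the arm can. The fingers move at their own pace and stop on an object; FORCE is the grip in N (left out, the last holds). Time passes only in rows, so rows that do not move let the fingers close. It prints the time, the measured TCP pose, the force, the opening and the grip force at its end. Input that does not fit is refused with a message, and nothing moves.
- robot.read_state(): the state, without advancing time (a new reading comes with each control period).
- read_camera(name): name is "scene" or "top" or "wrist"; returns a dict with "image" (384x512x3 uint8, red, green, blue), "fx", "fy", "cx", "cy" (pixels), "dist" ([k1, k2, p1, p2, k3] as OpenCV has them; the pictures are not rectified), "R" (3x3) and "t" (3): a world point X has camera coordinates R X + t. Camera axes: x right, y down, z forward; pixel columns grow to the right and rows downward; lengths in m; the calibration is good to about 2 mm. A picture is of the moment at which its call begins. There is no depth.
- robot.close_job(): hands the job in; it is judged then, once.
The state is a dict: "t": time; "q": joint angles; "dq": joint speeds; "joint_torque": joint torques, N m; "tool_pos": TCP position; "orientation": TCP orientation; "force": force on the tool from outside, world axes, zero at the start; "wrist_torque": the same for the moment, N m; "opening": finger opening in m; "gripper_force": force on a finger pad.
Only numpy, scipy, OpenCV 4.12 (cv2) and the standard library are available. Lean on these libraries where they do the work, as an engineer would, in place of code of your own. Each camera call takes 0.05 s, during which the arm holds its last target. There are 200 camera calls.

## Working session

There is one attempt and no reset: what is moved stays moved. The work goes in short steps, Python scripts to look and compute and a shell command to move; the robot and the scene stay as the last step left them, time stands still between calls to the robot, and variables do not carry over. Pictures are saved under pics/ and viewed, at most 10 in all, crops included, and the job is handed in when it is done.

```bash
mkdir -p pics; ls
python3 - <<'E'
from plant import robot, read_camera
import cv2
for n in ("scene","top"):
    c=read_camera(n); cv2.imwrite(f"pics/{n}0.png",c["image"][:,:,::-1])
    print(n,c["fx"],c["cx"],c["dist"],c["R"],c["t"])
s=robot.read_state();print(s)
E
```

```text
inch.py
pics
plant.py
scene 360.0456406515626 248.87767207964836 [-0.09103968  0.          0.          0.          0.        ] [[ 0.62124938  0.7833013   0.02209704]
 [ 0.45793357 -0.34002327 -0.82138969]
 [-0.63588211  0.52040681 -0.56993921]] [-0.35883854 -0.16454566  1.17859741]
top 402.57650573234974 255.9196000596577 [-0.0685233  0.         0.         0.         0.       ] [[ 0.11755489 -0.99304522 -0.00648405]
 [-0.96603174 -0.11283907 -0.23248661]
 [ 0.23013806  0.03359373 -0.97257798]] [-0.03724315  0.57488624  0.81687395]
{'t': 0.1, 'q': array([ 1.06758795e+00,  1.31104069e-01,  1.48916184e+00,  1.63587191e-05,
        1.52300422e+00, -8.53789146e-02]), 'dq': array([ 0.00120103, -0.00194269, -0.0034794 ,  0.00197764,  0.00148584,
       -0.00114774]), 'joint_torque': array([-3.44975097e-04, -5.61342180e+01, -4.93094552e+01,  7.68833980e-02,
        2.91797658e-02, -4.37067104e-05]), 'tool_pos': array([0.24319858, 0.54798063, 0.239686  ]), 'orientation': array([-6.51457994e-01, -3.07279113e+00,  2.51384455e-03]), 'force': array([-0.52173269, -0.26175975,  0.1925869 ]), 'wrist_torque': array([-0.01732347,  0.00605646, -0.03290547]), 'gripper_force': 0.0, 'opening': 0.09257584684719093}
```

View pics/top0.png

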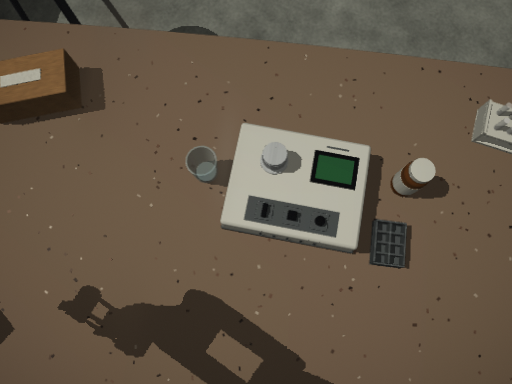

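View pics/scene0.png

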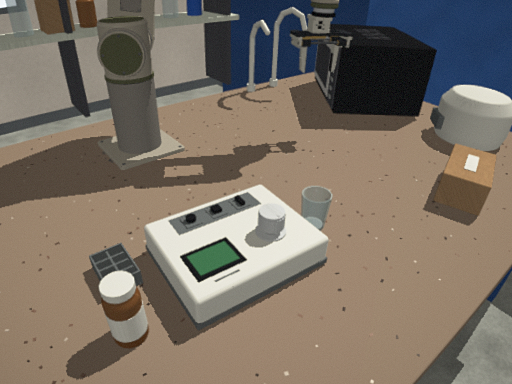

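The top view shows the keys in the row as bar (266,210), square (293,215) and round (320,221). The cap top is at (275,152), the beaker at (202,162), the tray at (390,243) and the jar at (415,175).

```bash
cat > h.py <<'E'
from plant import robot, read_camera
import cv2, numpy as np
def ray(c,uv,z):
    K=np.array([[c["fx"],0,c["cx"]],[0,c["fy"],c["cy"]],[0,0,1]])
    p=cv2.undistortPoints(np.array(uv,float).reshape(-1,1,2),K,np.array(c["dist"]))[:,0]
    R,t=np.array(c["R"]),np.array(c["t"])
    d=np.c_[p,np.ones(len(p))]@R; o=-R.T@t
    return o+d*((z-o[2])/d[:,2])[:,None]
def blobs(m,lo,hi):
    n,l,s,ce=cv2.connectedComponentsWithStats(m.astype(np.uint8))
    return [(ce[i],s[i]) for i in range(1,n) if lo<s[i][4]<hi]
E
python3 - <<'E'
from h import *
c=read_camera("top"); im=c["image"]; g=im.max(2)
roi=np.zeros(g.shape,bool); roi[190:240,240:345]=1
b=[(ce,s) for ce,s in blobs((g<35)&roi,20,300)]
for ce,s in b: print("key",ce,s,ray(c,ce,.088)[0])
# grey panel, white box
hsv=cv2.cvtColor(im,cv2.COLOR_RGB2HSV)
for nm,m,z in(("panel",(g<90)&roi&(hsv[...,1]<60),.075),("white",(g>150)&(hsv[...,1]<70),.075)):
    for k in cv2.findContours(m.astype(np.uint8),cv2.RETR_EXTERNAL,cv2.CHAIN_APPROX_NONE)[0]:
        if cv2.contourArea(k)>800:
            r=cv2.boxPoints(cv2.minAreaRect(k)); P=ray(c,r,z); print(nm,r.tolist(),P,P.mean(0),np.linalg.norm(np.diff(P,axis=0),axis=1))
cv2.imwrite("pics/topcrop.png",cv2.resize(im[110:260,190:390,::-1],None,fx=4,fy=4,interpolation=cv2.INTER_CUBIC))
E
```

```text
key [264.58024691 209.88888889] [261 203   8  15  81] [0.52806714 0.00594968 0.088     ]
key [292.2755102  215.30612245] [287 210  12  11  98] [ 0.52329621 -0.05348941  0.088     ]
key [320.11111111 220.57777778] [315 216  11  10  90] [ 0.51886229 -0.11293755  0.088     ]
panel [[244.07272338867188, 218.82167053222656], [248.63052368164062, 195.12123107910156], [339.5378112792969, 212.60340881347656], [334.9800109863281, 236.30384826660156]] [[ 0.50605364  0.04746687  0.075     ]
 [ 0.55882622  0.04409561  0.075     ]
 [ 0.54323389 -0.15493061  0.075     ]
 [ 0.49111627 -0.14894856  0.075     ]] [ 0.52480751 -0.05307917  0.075     ] [0.05288015 0.19963606 0.05245981]
white [[219.75473022460938, 222.64149475097656], [238.72830200195312, 121.44904327392578], [373.6716613769531, 146.7509307861328], [354.6980895996094, 247.94338989257812]] [[ 0.49175739  0.09813355  0.075     ]
 [ 0.72666329  0.0874177   0.075     ]
 [ 0.70181357 -0.22120824  0.075     ]
 [ 0.47125215 -0.19240726  0.075     ]] [ 0.5978716  -0.05701606  0.075     ] [0.23515019 0.30962474 0.23235332]
```

View pics/topcrop.png

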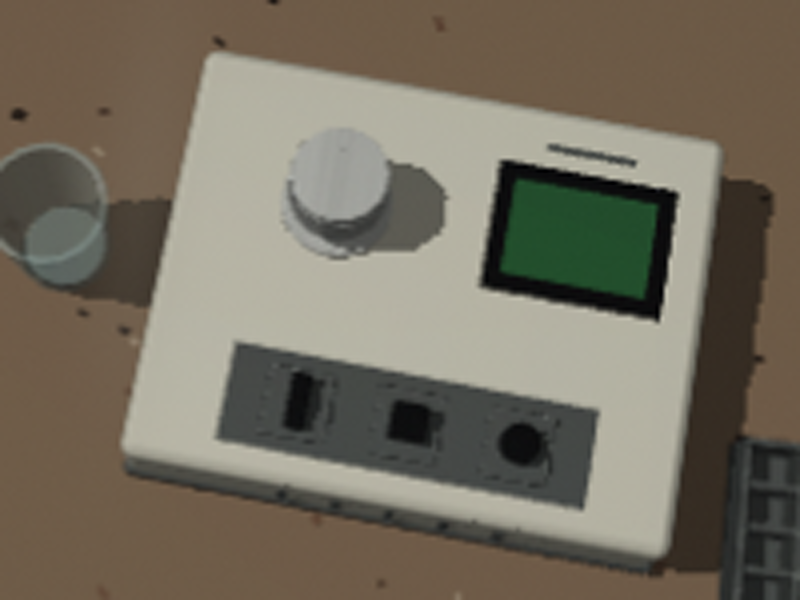

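```bash
cat >> h.py <<'E'
from scipy.spatial.transform import Rotation as Ro
def to(*p):
    s=robot.read_state(); return (Ro.from_rotvec(s["orientation"]).inv().apply(np.array(p)-s["tool_pos"])).round(4), s["q"].round(2)
E
python3 - <<'E'
from h import *
c=read_camera("top")
print(ray(c,[(275,154.3)],.127), to(.5189,-.1129,.135))
E
python3 inch.py '[[[0,-0.03,-0.03,0.003,0],[0,-0.03,-0.03,0.003,0],[0,-0.03,-0.03,0.003,0],[0,-0.03,-0.03,0.003,0],[0,-0.03,-0.03,0.003,0],[0,-0.03,-0.03,0.003,0],[0,-0.03,-0.03,0.003,0],[0,-0.03,-0.03,0.003,0],[0,-0.03,-0.03,0.003,0],[0,-0.03,-0.03,0.003,0],[0,-0.03,-0.03,0.003,0],[0,-0.03,-0.03,0.003,0],[0,-0.03,-0.03,0.003,0],[0,-0.03,-0.03,0.003,0],[0,-0.03,-0.03,0.003,0],[0,-0.03,-0.03,0.003,0],[0,-0.03,-0.01,0.003,0],[0,0,0,0,0]]]'
python3 -c "
from h import *
print(to(.5189,-.1129,.135),robot.read_state())"
```

```text
[[ 0.64056562 -0.0026552   0.127     ]] (array([-0.5201, -0.4922,  0.1055]), array([ 1.07,  0.13,  1.49, -0.  ,  1.52, -0.09]))
t: 2.0
tool_pos: [0.5117, -0.1092, 0.1885]
orientation: [-0.656, -3.071, 0.001]
force: [-1.0, 0.6, -1.0]
opening: 0.0001
gripper_force: 0.0
(array([-0.0081, -0.0004,  0.0535]), array([-0.31, -0.05,  1.77, -0.  ,  1.42, -1.46])) {'t': 2.0, 'q': array([-3.07977844e-01, -4.64182444e-02,  1.76582843e+00, -5.35781290e-04,
        1.42304795e+00, -1.45757284e+00]), 'dq': array([ 0.04494571, -0.0563694 ,  0.05034592,  0.01724903,  0.03868299,
        0.0317266 ]), 'joint_torque': array([ -1.37076549, -44.46026802, -49.50495601,  -0.23468027,
        -0.47277465,  -0.50505918]), 'tool_pos': array([ 0.51170607, -0.10924303,  0.18848411]), 'orientation': array([-6.56429240e-01, -3.07131397e+00,  6.96060468e-04]), 'force': array([-1.0441236 ,  0.61102969, -0.96722188]), 'wrist_torque': array([-0.01881311,  0.01938964, -0.04259379]), 'gripper_force': 0.0, 'opening': 0.0001421004785229233}
```

```bash
python3 inch.py '[[[0,-0.008,0,0.02,0],[0,0,0,0.02,0],[0,0,0,0.02,0],[0,0,0,0.01,0],[0,0,0,0,0],[0,0,0,0,0]]]'
python3 -c "
from h import *
print(to(.5189,-.1129,.1055))
c=read_camera('wrist');cv2.imwrite('pics/w1.png',c['image'][:,:,::-1])"
```

```text
t: 2.6
tool_pos: [0.5182, -0.1094, 0.1203]
orientation: [0.651, 3.073, -0.0]
force: [-0.6, 0.5, 0.2]
opening: 0.0004
gripper_force: 0.0
(array([-0.002 , -0.003 ,  0.0148]), array([-0.3 ,  0.03,  1.82,  0.  ,  1.29, -1.46]))
```

View pics/w1.png

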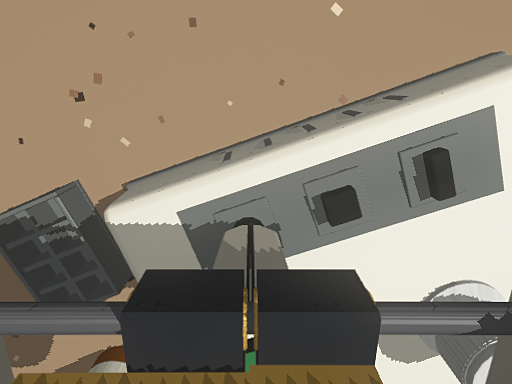

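The wrist view shows the fingertips over the round key, which peeks out at (250,220). The square is at (341,205) and the bar at (438,173). Next I press down.

```bash
python3 inch.py '[[[0,-0.002,-0.003,0.006,0],[0,0,0,0.004,0],[0,0,0,0.002,0],[0,0,0,0.002,0],[0,0,0,0.001,0],[0,0,0,0,0],[0,0,0,0,0]]]'
```

```text
t: 3.35
tool_pos: [0.5191, -0.1136, 0.1053]
orientation: [0.651, 3.072, -0.001]
force: [0.4, -2.1, 4.4]
opening: 0.0007
gripper_force: 2.5
```

```bash
python3 inch.py '[[[0,0,0,0.0007,0],[0,0,0,0,0]]]'; python3 inch.py '[[[0,0,0,-0.01,0],[0,0,0,-0.015,0],[0,0,0,-0.005,0],[0,0,0,0,0]]]'
python3 -c "
from h import *
print(to(.5233,-.0535,.1055))"
```

```text
t: 3.55
tool_pos: [0.5191, -0.1136, 0.1052]
orientation: [0.651, 3.072, -0.001]
force: [-2.7, -0.6, 10.4]
opening: 0.0002
gripper_force: 5.1
t: 3.95
tool_pos: [0.5195, -0.1134, 0.1354]
orientation: [0.651, 3.071, -0.0]
force: [0.8, 0.3, -1.3]
opening: 0.0002
gripper_force: 0.0
(array([0.0208, 0.0563, 0.0299]), array([-0.31,  0.02,  1.8 ,  0.  ,  1.32, -1.46]))
```

```bash
python3 inch.py '[[[0,0.007,0.019,0,0],[0,0.007,0.019,0,0],[0,0.007,0.019,0,0],[0,0,0,0,0],[0,0,0,0.012,0],[0,0,0,0.006,0],[0,0,0,0.004,0],[0,0,0,0.003,0],[0,0,0,0.003,0],[0,0,0,0.002,0],[0,0,0,0.0005,0],[0,0,0,0,0],[0,0,0,0,0]]]'; python3 inch.py '[[[0,0,0,-0.01,0],[0,0,0,-0.015,0],[0,0,0,-0.005,0],[0,0,0,0,0]]]'
python3 -c "
from h import *
print(to(.5281,.0059,.1055))"
```

```text
t: 5.25
tool_pos: [0.5224, -0.0531, 0.1051]
orientation: [-0.652, -3.073, 0.001]
force: [-10.9, -0.0, 16.7]
opening: 0.0003
gripper_force: 8.4
t: 5.65
tool_pos: [0.5237, -0.0527, 0.135]
orientation: [0.651, 3.07, 0.0]
force: [-0.9, 0.8, -0.8]
opening: 0.0002
gripper_force: 0.0
(array([0.0199, 0.0554, 0.0295]), array([-0.2 ,  0.01,  1.82,  0.  ,  1.32, -1.35]))
```

```bash
python3 inch.py '[[[0,0.007,0.0185,0,0],[0,0.007,0.0185,0,0],[0,0.006,0.0185,0,0],[0,0,0,0,0],[0,0,0,0.012,0],[0,0,0,0.006,0],[0,0,0,0.004,0],[0,0,0,0.003,0],[0,0,0,0.002,0],[0,0,0,0.002,0],[0,0,0,0.0005,0],[0,0,0,0,0],[0,0,0,0,0]]]'; python3 inch.py '[[[0,0,0,-0.01,0],[0,0,0,-0.02,0],[0.09,0,0,-0.03,0],[0.09,0,0,-0.03,0],[0.09,0,0,0,0]]]'
python3 -c "
from h import *
print(to(.6415,-.0027,.18))
for n in ('top','scene'):
    c=read_camera(n);im=c['image']
    cv2.imwrite('pics/%s2.png'%n,im[:,:,::-1])"
```

```text
t: 6.95
tool_pos: [0.5268, 0.0058, 0.1052]
orientation: [-0.652, -3.073, 0.001]
force: [-8.8, -1.6, 12.7]
opening: 0.0005
gripper_force: 6.2
t: 7.45
tool_pos: [0.53, 0.0061, 0.1996]
orientation: [0.65, 3.064, 0.002]
force: [0.8, -0.2, 0.1]
opening: 0.0201
gripper_force: 0.0
(array([-0.1053,  0.0372,  0.0206]), array([-0.09, -0.05,  1.74,  0.  ,  1.43, -1.24]))
```

```bash
python3 inch.py '[[[0.09,-0.03,0.01,0,0],[0.09,-0.03,0.01,0,0],[0.09,-0.03,0.01,0,0],[0.09,-0.015,0.007,0,0],[0.09,0,0,0,0],[0.09,0,0,0,0],[0.09,0,0,0,0],[0.09,0,0,0,0],[0.09,0,0,0.01,0],[0.09,0,0,0.01,0],[0.09,0,0,0,0]]]'
python3 -c "
from h import *
print(to(.6415,-.0027,.12),robot.read_state()['opening'])
c=read_camera('wrist');im=c['image'];cv2.imwrite('pics/w3.png',im[:,:,::-1])"
```

```text
t: 8.65
tool_pos: [0.6363, -0.0024, 0.1712]
orientation: [-0.651, -3.07, 0.001]
force: [0.6, -0.3, -0.6]
opening: 0.0899
gripper_force: 0.0
(array([-0.0051,  0.0019,  0.0512]), array([-0.08,  0.27,  1.46,  0.  ,  1.42, -1.24])) 0.08993421101031004
```

View pics/w3.png

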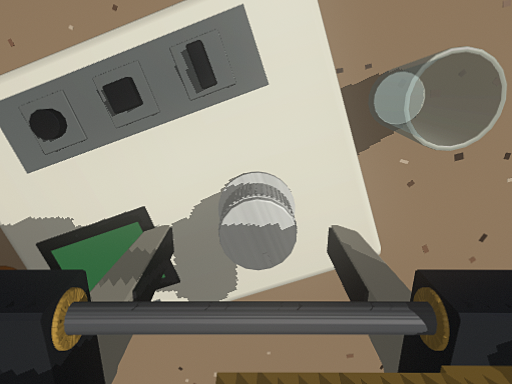

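The wrist view shows the cap top centred at about (258,232), between the open fingers, with all three keys up. I'll ray-cast it and descend.

```bash
python3 -c "
from h import *
c=read_camera('wrist');p=ray(c,[(258,231)],.127)[0]
print(p,to(p[0],p[1],.12))"
python3 inch.py '[[[0.09,-0.005,0.002,0.01,0],[0.09,0,0,0.015,0],[0.09,0,0,0.015,0],[0.09,0,0,0.01,0],[0.09,0,0,0,0],[0.09,0,0,0,0]]]'
python3 -c "
from h import *
print(to(.6415,-.0027,.12))"
```

```text
[6.43875166e-01 9.00611591e-05 1.27000000e-01] (array([-0.0052,  0.0051,  0.053 ]), array([-0.08,  0.27,  1.45, -0.  ,  1.42, -1.24]))
t: 9.35
tool_pos: [0.6429, -0.0027, 0.1234]
orientation: [-0.651, -3.072, 0.0]
force: [0.2, -0.5, -0.0]
opening: 0.0899
gripper_force: 0.0
(array([ 0.0012, -0.0006,  0.0034]), array([-0.08,  0.32,  1.48,  0.  ,  1.34, -1.24]))
```

```bash
python3 inch.py '[[[0.09,0.001,0,0.003,0],[0.05,0,0,0,0],[0.045,0,0,0,0],[0.045,0,0,0,0],[0.045,0,0,0,0],[0.045,0,0,0,0],[0.045,0,0,0,0]]]' 10
```

```text
t: 10.05
tool_pos: [0.6426, -0.0018, 0.1212]
orientation: [0.651, 3.073, 0.001]
force: [1.4, 2.9, 0.7]
opening: 0.0515
gripper_force: 10.0
```

```bash
python3 inch.py '[[[0.04,0,0.001,0,0],[0.04,0,0,0,0],[0.04,0,0,0,0]]]' 25; python3 inch.py '[[[0.04,0,0,0.001,0.1],[0.04,0,0,0,0.1],[0.04,0,0,0,0]]]'
```

```text
t: 10.35
tool_pos: [0.6427, -0.0016, 0.1212]
orientation: [0.652, 3.073, -0.001]
force: [-1.3, -1.5, 2.3]
opening: 0.0517
gripper_force: 25.0
t: 10.65
tool_pos: [0.6434, -0.0012, 0.1211]
orientation: [0.96, 2.99, 0.001]
force: [-0.3, 1.6, 6.9]
opening: 0.0518
gripper_force: 25.0
```

```bash
python3 inch.py '[[[0.04,0,0,0,0.07],[0.04,0,0,0,0.07],[0.04,0,0,0,0]]]'; python3 inch.py '[[[0.04,0,0,0,0.07],[0.04,0,0,0,0]]]'
```

```text
t: 10.95
tool_pos: [0.6433, -0.0009, 0.1211]
orientation: [1.165, 2.916, 0.002]
force: [-1.1, 3.2, 6.6]
opening: 0.0519
gripper_force: 25.0
t: 11.15
tool_pos: [0.6433, -0.0008, 0.121]
orientation: [1.266, 2.874, 0.002]
force: [-0.4, 2.7, 5.9]
opening: 0.0517
gripper_force: 25.0
```

```bash
for i in 1; do python3 inch.py '[[[0.04,0,0,0,0.07],[0.04,0,0,0,0]]]'; python3 inch.py '[[[0.04,0,0,0,0.07],[0.04,0,0,0,0]]]'; done; python3 inch.py '[[[0.04,0,0,0,0.07],[0.04,0,0,0,0]]]'
```

```text
t: 11.35
tool_pos: [0.6431, -0.0006, 0.1209]
orientation: [1.366, 2.828, 0.002]
force: [-1.6, 2.2, 6.5]
opening: 0.0517
gripper_force: 25.0
t: 11.55
tool_pos: [0.6432, -0.0005, 0.1206]
orientation: [1.463, 2.78, 0.003]
force: [-0.8, 5.3, 5.9]
opening: 0.052
gripper_force: 25.0
t: 11.75
tool_pos: [0.6432, -0.0003, 0.1204]
orientation: [1.558, 2.728, 0.003]
force: [0.9, 4.8, 3.8]
opening: 0.052
gripper_force: 25.0
```

```bash
python3 inch.py '[[[0.04,0,0,0.001,0],[0.04,0,0,0,0]]]'; python3 -c "
from h import *
s=robot.read_state();print(s['q'].round(3),s['wrist_torque'])
print(Ro.from_rotvec(s['orientation']).inv().apply(s['force']))
c=read_camera('scene');im=c['image'];cv2.imwrite('pics/s4.png',cv2.resize(im[150:300,210:350,::-1],None,fx=4,fy=4))"
```

```text
t: 11.95
tool_pos: [0.6434, -0.0004, 0.12]
orientation: [1.554, 2.729, 0.003]
force: [-1.2, 5.4, 7.0]
opening: 0.0519
gripper_force: 25.0
[-8.100e-02  3.260e-01  1.487e+00  1.000e-03  1.327e+00 -6.170e-01] [0.93261385 0.07961028 0.00439156]
[ 5.20745987  1.7480364  -6.95832851]
```

View pics/s4.png

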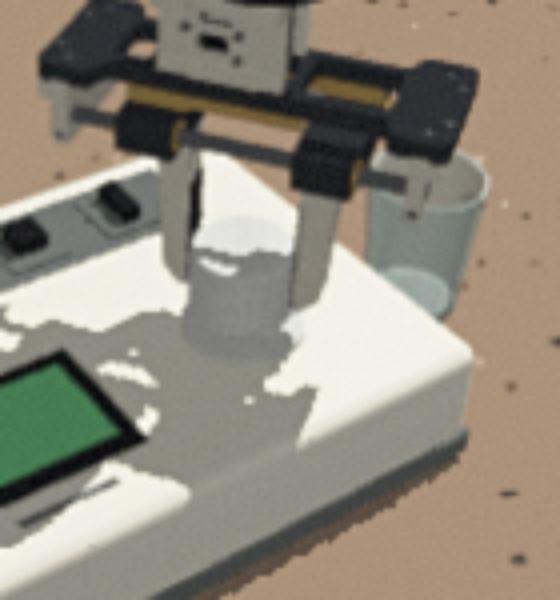

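The fingers hold the cap, and it is still proud. A 5 N side load has built up along tool x, so I relieve that and keep turning.

```bash
python3 inch.py '[[[0.04,0.0015,0.0005,0,0],[0.04,0,0,0,0]]]'; python3 inch.py '[[[0.04,0,0,0,0.06],[0.04,0,0,0,0]]]';python3 inch.py '[[[0.04,0,0,0,0.06],[0.04,0,0,0,0]]]'
```

```text
t: 12.2
tool_pos: [0.6431, -0.0001, 0.1198]
orientation: [1.555, 2.728, 0.001]
force: [0.4, 0.8, 5.4]
opening: 0.0515
gripper_force: 25.0
t: 12.4
tool_pos: [0.6433, 0.0002, 0.1201]
orientation: [1.639, 2.678, 0.002]
force: [-0.6, 1.6, 7.9]
opening: 0.0514
gripper_force: 25.0
t: 12.6
tool_pos: [0.6435, 0.0, 0.1205]
orientation: [1.718, 2.627, 0.002]
force: [-0.9, 1.2, 9.4]
opening: 0.052
gripper_force: 25.0
```

```bash
python3 inch.py '[[[0.04,0,0,0,-0.06],[0.04,0,0,0,0]]]';python3 inch.py '[[[0.04,0,0,0,-0.05],[0.04,0,0,0,0]]]'; python3 inch.py '[[[0.04,0,0,0,-0.05],[0.04,0,0,0,0]]]'; python3 inch.py '[[[0.04,0,0,0,-0.05],[0.04,0,0,0,0]]]'
```

```text
t: 12.8
tool_pos: [0.6436, -0.0001, 0.1203]
orientation: [1.633, 2.68, 0.002]
force: [0.7, 1.8, 7.4]
opening: 0.0521
gripper_force: 25.0
t: 13.0
tool_pos: [0.6434, -0.0001, 0.12]
orientation: [1.566, 2.72, 0.002]
force: [2.0, 0.9, 4.8]
opening: 0.0516
gripper_force: 25.0
t: 13.2
tool_pos: [0.6433, 0.0, 0.1194]
orientation: [1.5, 2.758, 0.002]
force: [4.0, 0.8, 2.2]
opening: 0.0516
gripper_force: 25.0
t: 13.4
tool_pos: [0.6434, 0.0001, 0.1194]
orientation: [1.432, 2.794, 0.002]
force: [5.2, 1.6, 1.7]
opening: 0.0521
gripper_force: 25.0
```

```bash
python3 inch.py '[[[0.04,-0.0006,0.0008,0.001,0],[0.04,0,0,0,0]]]';python3 inch.py '[[[0.04,0,0,0.001,0],[0.04,0,0,0,0]]]'; python3 inch.py '[[[0.04,0,0,0.001,0],[0.04,0,0,0,0]]]'
```

```text
t: 13.6
tool_pos: [0.644, 0.0007, 0.1182]
orientation: [1.434, 2.794, 0.002]
force: [4.1, 4.4, 2.7]
opening: 0.0519
gripper_force: 25.0
t: 13.8
tool_pos: [0.6441, 0.0007, 0.1178]
orientation: [1.434, 2.794, 0.002]
force: [2.1, 3.9, 6.8]
opening: 0.0515
gripper_force: 25.0
t: 14.0
tool_pos: [0.6442, 0.0007, 0.1173]
orientation: [1.434, 2.794, 0.003]
force: [0.5, 4.3, 9.0]
opening: 0.0518
gripper_force: 25.0
```

```bash
python3 -c "
from h import *
c=read_camera('wrist');im=c['image'];cv2.imwrite('pics/w5.png',cv2.resize(im[150:350,120:400,::-1],None,fx=2.8,fy=2.8))
s=robot.read_state();print(s['q'].round(3),s['wrist_torque'])"
```

```text
[-7.900e-02  3.300e-01  1.487e+00  1.000e-03  1.323e+00 -7.020e-01] [ 0.76208904 -0.11275092 -0.45584942]
```

View pics/w5.png

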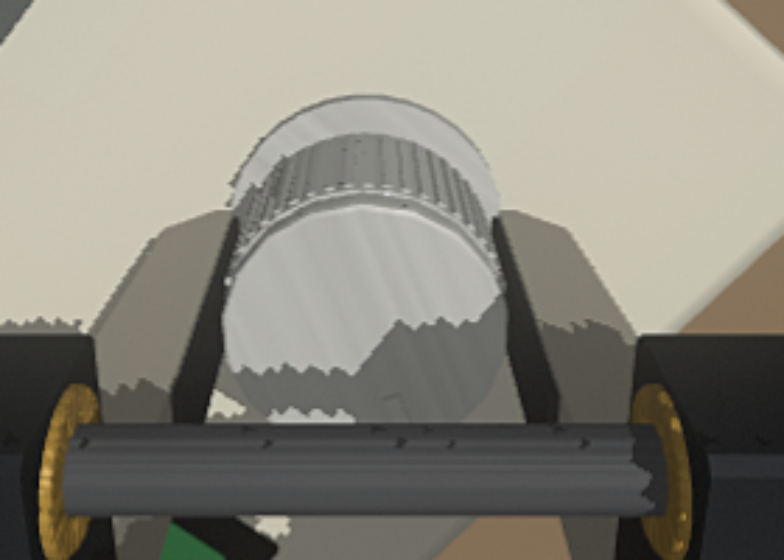

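The cap is held centrally between the pads. The wrist torque of -0.46 Nm about z shows it is now blocked against counter-clockwise rotation, which suggests the keyways have started to engage. I'll relieve the torque with small clockwise turns and push.

```bash
cat > st.py <<'E'
from h import *
s=robot.read_state();print(s['tool_pos'].round(4),'tz',s['wrist_torque'][2].round(3),'yaw',(2*np.arctan2(*np.abs(s['orientation'][:2]))-.418).round(3),'Ft',Ro.from_rotvec(s['orientation']).inv().apply(s['force']).round(1))
E
python3 inch.py '[[[0.04,0,0.0005,0,0.03],[0.04,0,0,0,0]]]' >/dev/null;python3 st.py; python3 inch.py '[[[0.04,0,0,0,0.03],[0.04,0,0,0,0]]]' >/dev/null; python3 st.py;  python3 inch.py '[[[0.04,0,0,0,0.03],[0.04,0,0,0,0]]]'>/dev/null;python3 st.py
```

```text
[0.6441 0.0007 0.1162] tz -0.154 yaw 0.561 Ft [ 1.2  3.6 -4.2]
[6.439e-01 6.000e-04 1.159e-01] tz -0.005 yaw 0.59 Ft [ 0.8  4.2 -3.9]
[6.439e-01 6.000e-04 1.159e-01] tz 0.08 yaw 0.619 Ft [ 0.9  3.7 -3.7]
```

Engaged: the tool has sunk about 5 mm with torque near zero. Now I push against the spring.

```bash
python3 inch.py '[[[0.04,0,0.0007,0.001,-0.015],[0.04,0,0,0.001,0],[0.04,0,0,0.001,0],[0.04,0,0,0,0]]]' 40 >/dev/null;python3 st.py; python3 inch.py '[[[0.04,0,0,0.001,0],[0.04,0,0,0.001,0],[0.04,0,0,0,0]]]' >/dev/null; python3 st.py;  python3 inch.py '[[[0.04,0,0,0.001,0],[0.04,0,0,0.001,0],[0.04,0,0,0,0]]]'>/dev/null;python3 st.py
```

```text
[6.440e-01 6.000e-04 1.126e-01] tz 0.005 yaw 0.604 Ft [ 1.4 -0.4 -4.7]
[6.440e-01 5.000e-04 1.108e-01] tz 0.03 yaw 0.605 Ft [ 1.5 -0.9 -5.6]
[6.441e-01 6.000e-04 1.093e-01] tz -0.009 yaw 0.605 Ft [ 1.5 -1.7 -8.4]
```

```bash
python3 inch.py '[[[0.04,0,0,0.001,0],[0.04,0,0,0,0]]]' >/dev/null;python3 st.py; python3 inch.py '[[[0.04,0,0,0.001,0],[0.04,0,0,0,0]]]' >/dev/null; python3 st.py;  python3 inch.py '[[[0.04,0,0,0.001,0],[0.04,0,0,0,0],[0.04,0,0,0,0]]]'>/dev/null;python3 st.py
```

```text
[6.440e-01 6.000e-04 1.092e-01] tz -0.071 yaw 0.604 Ft [  4.2  -3.5 -14.4]
[6.441e-01 5.000e-04 1.092e-01] tz -0.051 yaw 0.604 Ft [  5.9  -8.3 -20.8]
[6.441e-01 6.000e-04 1.091e-01] tz -0.016 yaw 0.604 Ft [  8.8 -12.5 -27.5]
```

```bash
python3 inch.py '[[[0.04,0,0,-0.001,0],[0.04,0,0,0,0],[0.04,0,0,0,0]]]';python3 st.py; python3 -c "
from h import *
c=read_camera('scene');im=c['image'];cv2.imwrite('pics/s6.png',cv2.resize(im[150:300,150:350,::-1],None,fx=4,fy=4))"
```

```text
t: 16.65
tool_pos: [0.644, 0.0005, 0.1091]
orientation: [-1.537, -2.74, 0.001]
force: [-9.7, 1.5, 19.7]
opening: 0.0519
gripper_force: 40.0
[6.440e-01 5.000e-04 1.091e-01] tz -0.055 yaw 0.604 Ft [  6.3  -7.5 -19.7]
```

View pics/s6.png

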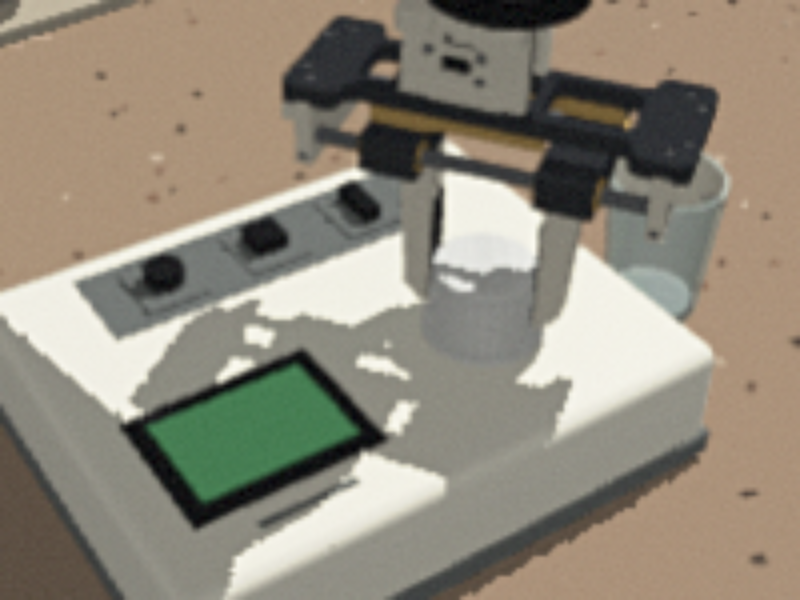

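The cap has dropped with the fingers: its top moved from about y=235 to 255 in the enlarged crop, and the fingertips moved by the same amount, so there was no slip. The keys are up and the beaker hasn't moved. I'm handing in.

```bash
python3 -c "
from plant import robot, read_camera
print(robot.close_job())"
```

```text
the job is handed in; nothing more can be done
None
```

I pressed the round, square and bar keys in order, then turned the cap about 0.6 rad clockwise until it dropped over the pins. I pushed it down 12 mm to a hard stop on the seat and handed the job in at about 17 s, still holding it with roughly 20 N; no verdict was returned.

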